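# Prop open the hood of the vacuum pump case

## Robot

A 6-joint arm with a two-finger parallel gripper is mounted at the origin on a cart in front of the work surface, level with it; the furniture and walls round the work are solid. World frame = base frame: x ahead of the robot, y to its left, z up, the work surface at z = 0. Lengths are in m, angles in rad, forces in N, time in s.
With the tool pointing down it reaches from about 0.35 to 0.975 m from the base axis. Payload 7.1 kg.
Tool frame: the origin (TCP) lies at the very end of the fingers, on their centre line; the grasp point (between the pads) lies 19 mm behind it; z points along the fingers, y is the line along which they close (so a half turn about z gives the same grasp; the last joint's range is limited). The gripper opens to 88 mm and grips with 3 to 60 N. Pads are 20 mm wide; open, the fingers measure 115 mm over their backs; the gripper's body (75 mm by 178 mm) begins 61 mm behind the grasp point.
Start: joints at [-1.254, 0.423, 1.63, -0, 1.089, -0.019], TCP at [0.206, -0.59, 0.223] pointing down, gripper open.
Joint ranges: [-3, 3], [-0.9, 2.11], [0.09, 2.58], [-1.31, 4.45], [0.11, 2.69], [-2.54, 2.54]. Speed limits (rad/s): [2.39, 2.39, 3.01, 3.14, 3.14, 3.14].

## Interface

Orientations are given as a 3x3 rotation matrix whose columns are the frame's x, y, z axes.
In Python, from station import sensors, snapshot, bot, find_in gives the robot as it stands.
- The arm moves only by the tool move_arm, never from a script. Its argument "series" is a list of rows, each a list of 6 numbers: the shift along the tool's x, y, z in mm, then the turn, a rotation vector about the tool's x, y, z in degrees. In form: [[x, y, z, wx, wy, wz], ...]. A call has 1 to 20 rows; each row is the pose to reach, as a shift and turn from the pose commanded when the call began, along the tool's axes at that moment; what a row does not reach only later rows make up. A row lasts 1/12 s, in which the tool goes at most 41.7 mm and 7.16 degrees, less where a joint would pass 70% of its speed; a pose out of reach is approached as far as the arm can. A call with a gripper value outside its range is refused whole. "grip" is the closure, from -1 (fully open) to 1 (shut), set as the call begins (left out, the last holds). The fingers move at their own pace and stop on an object; "force" is the grip in N (left out, the last holds). Time passes only in rows, so rows that repeat a pose let the fingers close. It gives the time, the measured TCP pose, the force, the opening and the grip force at its end, in the units of the state.
- sensors.get_state(): the state, without advancing time (a new reading comes with each control period).
- snapshot(name): name is "scene" or "top" or "wrist"; returns a dict with "image" (480x640x3 uint8, blue, green, red), "K" (3x3 intrinsics, pixels), "position" and "attitude" of the camera in the world; the wrist camera has in their place "T_tool_cam" (4x4, takes a point from camera to tool coordinates, whose origin is the TCP and whose axes are the flange's). Camera axes: x right, y up, looking along -z (the intrinsics and any distortion apply to the point x, -y, -z); pixel columns grow to the right and rows downward; lengths in m; the calibration is good to about 2 mm. A picture is of the moment at which its call begins: read the wrist's pose just before it. There is no depth.
- bot.finish_job(): hands the job in; it is judged then, once.
Trained networks look in the newest picture that a camera, given by its name, has taken for a name from the list of things; names that differ only in an ending like _2 or _b are one class to them, and where a whole thing is asked for, a point or a joint stands for the part that bears it (a point fixed in the world has none). Each returns a list of dicts, best first, with "p" (0 to 1); they miss things now and then, are a little off and sometimes report something else, mostly with a low value. They report only what shows in the picture. A call takes as long as a camera call.
- find_in(label, camera): "at" ([column, row] in pixels, amid what is visible of it).
The state is a dict: "time": time; "q": joint angles; "qvel": joint speeds; "joint_torque": joint torques, N m; "position": TCP position; "tool_rot": TCP orientation; "ft_force": force on the tool from outside, world axes, zero at the start; "ft_torque": the same for the moment, N m; "opening": finger opening in m; "grasp_force": force on a finger pad.
Only numpy, scipy, OpenCV 4.12 (cv2) and the standard library are available. Lean on these libraries where they do the work, as an engineer would, in place of code of your own. Each camera call takes 0.05 s, during which the arm holds its last target. There are 200 camera calls.

## Task

The vacuum pump in the grey case is to be serviced, so prop its white hood open. Raise the hood by its bar handle almost to its stop; when let go it sinks slowly, so meanwhile swing the prop rod, which lies in the case, up and back to its own stop, and let the hood come down until its socket sits on the rod's tip. Leave the hood resting still on the rod, and do not disturb the glassware and tools standing around.

Things in the scene. Friction and masses are not known exactly. Their poses are not given: they have to be found in the camera images.
- pump_case: Grey box-shaped pump case fixed on the worktop, 212 mm deep (x), 210 wide (y), rim 85 high, walls 6, inner floor 16 high. Origin: centre of underside; x points from the front (handle side) to the rear (hinge side), y left, z up. The pump fills its right half (y -90 to -8 mm, to 76 mm high); the left half holds only the prop rod (pump 53 mm, left wall 54 mm from the rod's centre line).
- hood (a joint): Angle of the white hood, rad: 0 shut (level), 1.40 at its stop; its front edge rises. Panel 212 x 210 x 20 mm, about 0.4 kg. Damped hinge: raising at 0.25 rad/s takes about 8 N at the handle; let go at 1.36 it sinks to 1.15 in 11 to 16 s, then faster, until shut or held by the rod. The rod passes the socket's rim only while the hood is above about 1.12; propped, the hood reads 1.04 to 1.09.
- hood_hinge (a point): Point in the middle of the hood's hinge line (rear rim of the case, 85 mm above the worktop). The hinge line runs along the case's y axis.
- hood_handle (a point): Middle of the round steel bar handle at the hood's front edge: 12 mm thick, 112 mm long along the case's y, 256 mm from the hinge line and, when shut, 11 mm above the rim. Free gap of 38 mm between bar and hood edge for a finger; hold the bar near the fingertips, as the hood's edge turns towards them while it rises. The bar may turn between the fingers.
- prop_rod (a joint): Angle of the steel prop rod, rad: 0 lying level in its rest, tip to the front of the case; 1.57 upright; 1.69 at its stop, leaning a little to the rear (1.64 or more when it carries the hood). It swings in an upright plane along the case's x axis. Rod 10 mm thick, 0.07 kg; the stiff pivot takes about 1.5 N at the grip and keeps the rod where it is left.
- rod_pivot (a point): Pivot of the prop rod, 63 mm above the worktop, between two small steel bracket plates that reach 8 mm above it.
- rod_grip (a point): Middle of the rod's side grip: a round black bar 13 mm thick that stands out 50 mm to the left (case +y) from the rod, 75 mm from the pivot; this point is 31 mm out from the rod's centre line, and when the rod is down 22 mm below the rim, 23 mm from the left wall and 59 mm from the front wall. The bar may turn between the fingers.
- rod_tip (a point): Centre of the 14 mm ball at the rod's tip, 120 mm from the pivot.
- socket (a point): Middle of the socket's pocket on the underside of the hood, 113 mm from the hinge line: a black frame 12 mm high round a pocket 21 x 22 mm, in the plane in which the rod swings. With the rod at its stop the ball enters this pocket as the hood sinks, and the frame then keeps the rod from slipping out.
- beaker: Small glass beaker, 52 mm wide, 70 mm high, standing to the right in front of the case: a bystander. Origin: centre of its underside.
- clamp_boss: Steel clamp boss with its screw, 75 mm long, lying to the right: a bystander. Origin: centre of its underside.
- screwdriver: Screwdriver with red handle, 155 mm long, lying to the left: a bystander. Origin: centre of its underside.
- cylinder_100: Glass measuring cylinder, 54 mm wide at the foot, 236 mm high, standing behind the case to the right: a bystander. Origin: centre of its underside.
- small_bottle: Screw-capped 100 ml bottle, 56 mm wide, 104 mm high, standing to the left in front of the case: a bystander. Origin: centre of its underside.

How it is judged:
On the way, in this order (a step that is already met when the one before it is completed fails the run):
1. the hood is raised above 1.15 rad with the rod still down (value of joint hood above 1.15 rad and value of joint prop_rod below 0.3 rad), for 0.2 s.
2. the prop rod is swung up (above 1.6 rad) under the raised hood (value of joint prop_rod above 1.6 rad and value of joint hood above 1.02 rad), for 0.2 s.
At the end, for the whole second after the job is handed in: The hood rests still (under 0.008 rad/s) at 1.02 to 1.12 rad, the rod stands above 1.60 rad with the centre of its ball within 10 mm of the middle of the socket's pocket, and the rod carries the hood (contact force over 0.4 N) (all of step 2 and value of joint hood below 1.12 rad and distance between rod_tip and socket below 0.01 m and contact force between hood and prop_rod above 0.4 N and velocity of joint hood between -0.008 and 0.008 rad/s); the robot touches nothing.
It fails at once if a bystander is pushed more than 30 mm or tipped over (distance of any of beaker, clamp_boss, screwdriver, small_bottle, cylinder_100 from where it was at the start of the episode above 0.03 m or angle between any of beaker, small_bottle, cylinder_100's own z axis and vertical above 0.5 rad).
It also fails if it takes over 72 s, if anything falls off the work surface, if the arm or the gripper's body presses on something with over 40 N, if the wrist force passes 120 N, or if a joint passes its speed limit or range.

## Working session

There is one attempt and no reset: what is moved stays moved. The work goes in short steps, Python scripts to look and compute and a tool call to move; the robot and the scene stay as the last step left them, time stands still between calls to the robot, and variables do not carry over. Pictures are saved under pics/ and viewed, at most 10 in all, crops included, and the job is handed in when it is done.

Besides the shell and the picture viewer there is one more tool, called after "Request:" by a JSON object that holds its "op" and its "data", one argument or row to a line. move_arm: Moves the arm, as the interface text tells. Its arguments: {"type":"object","properties":{"series":{"type":"array","items":{"type":"array","items":{"type":"number"}}},"grip":{"type":"number"},"force":{"type":"number"}},"required":["series"]}

```bash
ls; mkdir -p pics; python3 - <<'E'
from station import sensors, snapshot, bot, find_in
import cv2,numpy as np,pickle
s=sensors.get_state(); print(s)
out={}
for c in ("scene","top"):
    d=snapshot(c); cv2.imwrite(f"pics/{c}0.png",d["image"]); print(c,d["K"],d["position"],d["attitude"],[k for k in d])
    out[c]=d
    for n in ["pump_case","hood","hood_hinge","hood_handle","prop_rod","rod_pivot","rod_grip","rod_tip","socket","beaker","clamp_boss","screwdriver","cylinder_100","small_bottle"]:
        try:
            r=find_in(n,c); print(n,[(np.round(a["at"]).tolist(),round(a["p"],2)) for a in r[:2]])
        except Exception as e: print(n,e)
pickle.dump(out,open("s0.pkl","wb"))
E
```

```text
pics
{'time': 0.0, 'q': array([-1.25398332e+00,  4.23852470e-01,  1.63068275e+00, -1.01907485e-05,
        1.08864547e+00, -1.89915901e-02]), 'qvel': array([-2.17776467e-04,  6.30125638e-05,  1.29385271e-04,  7.96646762e-04,
        4.80030177e-04,  2.19796315e-04]), 'joint_torque': array([ 1.44725585e-03, -5.44616818e+01, -2.73659492e+01,  6.46150787e-02,
        2.28370889e-02, -1.25740294e-04]), 'position': array([ 0.20580445, -0.58953952,  0.22189731]), 'tool_rot': array([[ 9.44143922e-01,  3.29533005e-01, -5.03314502e-04],
       [ 3.29533389e-01, -9.44142721e-01,  1.50618688e-03],
       [ 2.11375670e-05, -1.58791613e-03, -9.99998739e-01]]), 'ft_force': array([-5.10411041e-01,  2.26765218e-04, -2.15581899e-01]), 'ft_torque': array([-0.00403429, -0.00924192,  0.0169278 ]), 'grasp_force': 0.0, 'opening': 0.08798995939226317}
scene [[574.45830729   0.         309.2701307 ]
 [  0.         574.45830729 231.79435971]
 [  0.           0.           1.        ]] [-0.07811919  1.02863333  1.22753947] [[-7.48488094e-01  4.86506801e-01 -4.50640329e-01]
 [-6.63147982e-01 -5.49700699e-01  5.
[... 573 characters left out ...]
.         322.00270381]
 [  0.         470.17053373 232.20107689]
 [  0.           0.           1.        ]] [0.37385412 0.20801955 1.17339669] [[-0.02609546  0.98045329 -0.19501377]
 [-0.99958784 -0.0279273  -0.00664934]
 [-0.01196558  0.19475988  0.98077796]] ['image', 'K', 'position', 'attitude']
pump_case [([323.0, 244.0], 0.55)]
hood []
hood_hinge [([320.0, 247.0], 0.89)]
hood_handle [([324.0, 252.0], 0.92)]
prop_rod []
rod_pivot [([237.0, 300.0], 0.64)]
rod_grip []
rod_tip []
socket [([323.0, 247.0], 0.61)]
beaker []
clamp_boss [([455.0, 284.0], 0.65)]
screwdriver [([154.0, 299.0], 0.8)]
cylinder_100 [([344.0, 154.0], 0.81)]
small_bottle [([236.0, 302.0], 0.68), ([456.0, 286.0], 0.47)]
```

View pics/top0.png

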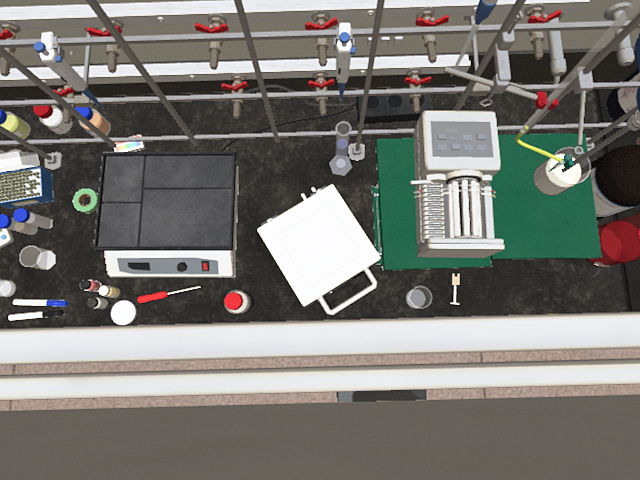

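View pics/scene0.png

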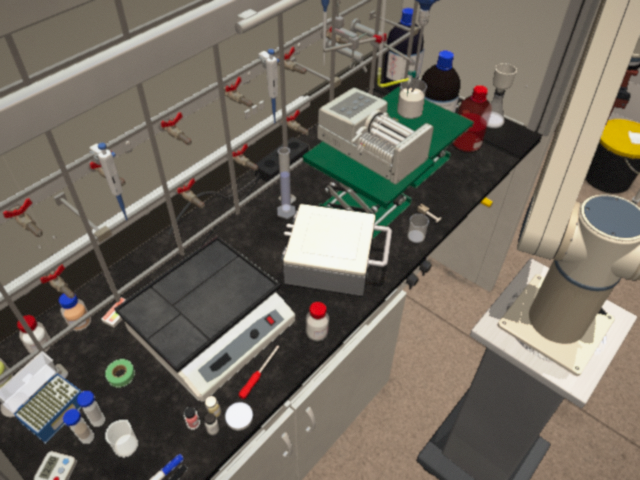

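The top view shows the hood's corners near (258,232), (333,186), (380,262) and (305,304), with the handle at about (348,292). The bottle is at (236,302), the beaker at (418,297) and the cylinder's foot at (341,165). The case is turned by roughly +30°.

```bash
cat > h.py <<'E'
import numpy as np,cv2
def ray(d,uv,tool=None):
    K=d["K"]; n=np.array([(uv[0]-K[0,2])/K[0,0],-(uv[1]-K[1,2])/K[1,1],-1.])
    if "T_tool_cam" in d:
        T=d["T_tool_cam"]; p,R=tool; return p+R@T[:3,3], R@T[:3,:3]@n
    return d["position"],d["attitude"]@n
def at_z(d,uv,z,tool=None):
    o,v=ray(d,uv,tool); return o+v*(z-o[2])/v[2]
def proj(d,P,tool=None):
    if "T_tool_cam" in d:
        T=d["T_tool_cam"]; p,R=tool; o=p+R@T[:3,3]; A=R@T[:3,:3]
    else: o,A=d["position"],d["attitude"]
    c=A.T@(np.asarray(P)-o); K=d["K"]
    return np.array([K[0,2]+K[0,0]*c[0]/-c[2],K[1,2]-K[1,1]*c[1]/-c[2]])
def case(x,y,yaw,P):  # case mm -> world
    c,s=np.cos(yaw),np.sin(yaw); P=np.asarray(P)/1000.
    return np.array([x+c*P[0]-s*P[1],y+s*P[0]+c*P[1],P[2]])
E
python3 - <<'E'
from h import *
import pickle
from scipy.optimize import least_squares
D=pickle.load(open("s0.pkl","rb")); d=D["top"]
# white blob around hood
im=d["image"]; m=((im.min(2)>200)*255).astype(np.uint8); m[:170]=0;m[315:]=0;m[:,:240]=0;m[:,395:]=0
m=cv2.morphologyEx(m,cv2.MORPH_OPEN,np.ones((9,9)))
cs,_=cv2.findContours(m,0,2); c=max(cs,key=cv2.contourArea); r=cv2.minAreaRect(c); b=cv2.boxPoints(r); print(r,b)
hc=[(258,232),(333,186),(380,262),(305,304)]
Pc=[(106,105,105),(106,-105,105),(-106,-105,105),(-106,105,105)]
for src in (hc,[min(b.tolist(),key=lambda q:np.hypot(q[0]-h[0],q[1]-h[1])) for h in hc]):
    f=lambda p:np.concatenate([proj(d,case(*p,P))-np.array(u) for P,u in zip(Pc,src)])
    s=least_squares(f,[.55,.2,.55]); print(s.x,np.round(s.fun,1))
    print("handle",case(*s.x,(-150,0,96)),proj(d,case(*s.x,(-150,0,96))),proj(d,case(*s.x,(-150,56,96))),proj(d,case(*s.x,(-150,-56,96))))
for n,uv,z in [("bottle",(236,302),.1),("beaker",(418,297),.03),("row320",(322,322),0),("row350",(322,350),0),("lattice",(322,136),0)]: print(n,at_z(d,uv,z))
big=cv2.resize(im[170:330,220:420],None,fx=4,fy=4,interpolation=cv2.INTER_CUBIC)[:600]; cv2.imwrite("pics/crop.png",big[:, :800])
E
```

```text
((317.5478820800781, 244.44830322265625), (93.44963073730469, 91.29664611816406), 56.853004455566406) [[253.77927 230.28699]
 [330.21927 180.367  ]
 [381.3165  258.60962]
 [304.8765  308.5296 ]]
[0.55636714 0.22309715 0.5216941 ] [-1.4 -2.   0.6 -1.6  2.3 -1.7 -1.5  4.8]
handle [0.42632072 0.14834471 0.096     ] [353.37884484 301.29292887] [332.35510515 314.34741243] [374.2017119  288.36317518]
[0.55969926 0.22634543 0.55233367] [ 1.   0.2  0.1  2.4 -0.1 -1.6 -0.8 -0.7]
handle [0.4320039  0.14764414 0.096     ] [353.58949677 298.75900079] [332.99691388 312.43863563] [373.97432402 285.21737783]
bottle [0.43163568 0.41432219 0.1       ]
beaker [ 0.4356159  -0.01112885  0.03      ]
row320 [0.38279308 0.22183897 0.        ]
row350 [0.31614717 0.22357877 0.        ]
lattice [0.86722135 0.20919292 0.        ]
```

Request:
{"op": "move_arm", "data": {
  "series": [
    [20,-25,-10,0,0,-5],
    [45,-60,-20,0,0,-10],
    [70,-95,-40,0,0,-15],
    [455,-623,-40,0,0,-102],
    [455,-623,-40,0,0,-102],
    [455,-623,-40,0,0,-102],
    [455,-623,-40,0,0,-102],
    [455,-623,-40,0,0,-102],
    [455,-623,-40,0,0,-102],
    [455,-623,-40,0,0,-102],
    [455,-623,-40,0,0,-102],
    [455,-623,-40,0,0,-102],
    [455,-623,-40,0,0,-102],
    [455,-623,-40,0,0,-102],
    [455,-623,-40,0,0,-102],
    [455,-623,-40,0,0,-102],
    [455,-623,-40,0,0,-102],
    [455,-623,-40,0,0,-102],
    [455,-623,-40,0,0,-102],
    [455,-623,-40,0,0,-102]
  ],
  "grip": 0.3,
  "force": 20
}}

```text
time: 3.17
position: [0.4322, 0.1532, 0.2632]
tool_rot: [[-0.522, 0.853, 0.002], [0.853, 0.522, 0.002], [0.001, 0.003, -1.0]]
ft_force: [-0.3, -1.3, -0.6]
opening: 0.0304
grasp_force: 0.0
```

Request:
{"op": "move_arm", "data": {
  "series": [
    [0,0,0,0,0,0],
    [0,0,0,0,0,0]
  ]
}}

```text
time: 3.33
position: [0.4297, 0.1478, 0.2624]
tool_rot: [[-0.519, 0.855, -0.001], [0.855, 0.519, -0.001], [-0.0, -0.001, -1.0]]
ft_force: [-0.1, 0.3, 0.2]
opening: 0.0307
grasp_force: 0.0
```

```bash
python3 - <<'E'
from station import sensors, snapshot, bot, find_in
from h import *
import pickle
s=sensors.get_state(); d=snapshot("wrist"); cv2.imwrite("pics/w1.png",d["image"])
print(s["time"],s["position"],s["tool_rot"].round(3),s["q"].round(3),s["opening"],d["K"],d["T_tool_cam"])
for n in ["hood_handle","rod_grip","hood"]: print(n,find_in(n,"wrist")[:2])
pickle.dump((s,d),open("w1.pkl","wb"))
E
```

```text
3.3333 [0.42974152 0.14780518 0.26241304] [[-0.519  0.855 -0.001]
 [ 0.855  0.519 -0.001]
 [-0.    -0.001 -1.   ]] [ 0.305  0.117  1.952 -0.     1.074 -0.241] 0.03074874482833811 [[352.20533135   0.         317.23513871]
 [  0.         352.20533135 236.36408398]
 [  0.           0.           1.        ]] [[ 5.72417686e-05  9.64335446e-01  2.64683100e-01  7.27244157e-02]
 [ 9.99999979e-01 -2.83509014e-06 -2.05936040e-04 -3.58610393e-04]
 [-1.97841022e-04  2.64683107e-01 -9.64335426e-01 -1.61335096e-01]
 [ 0.00000000e+00  0.00000000e+00  0.00000000e+00  1.00000000e+00]]
hood_handle [{'at': [478.5, 205.6], 'p': 0.73}]
rod_grip []
hood [{'at': [479.3, 202.2], 'p': 0.86}]
```

View pics/w1.png

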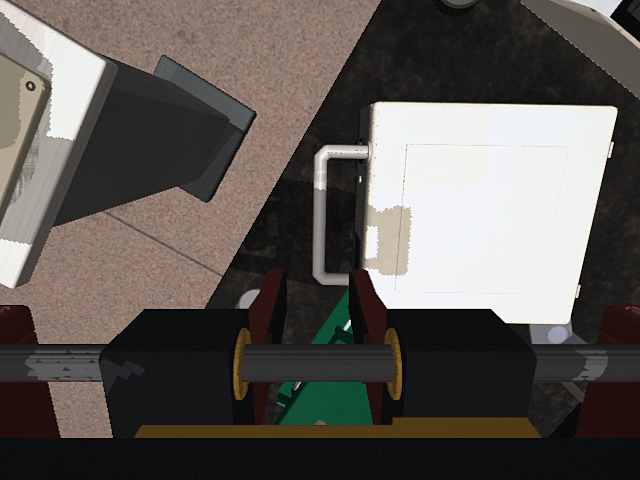

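The wrist view shows the handle bar at u≈320, running from v≈146 to 284. The hood's corners are at about (372,103), (617,106) and (578,324).

```bash
python3 - <<'E'
from h import *
import pickle
from scipy.optimize import least_squares
s,d=pickle.load(open("w1.pkl","rb")); t=(s["position"],s["tool_rot"]); D=pickle.load(open("s0.pkl","rb"))["top"]
W=[((-150,50,96),(320.5,153)),((-150,-50,96),(320,277)),((106,105,105),(616,106)),((106,-105,105),(578,324)),((-106,105,105),(372,102))]
for n in (W,W[:2],W[2:]):
    f=lambda p:np.concatenate([proj(d,case(*p,P),t)-np.array(u) for P,u in n])
    r=least_squares(f,[.556,.223,.53]); print(r.x,np.round(r.fun,1),case(*r.x,(-150,0,96)))
for u in ((320.5,153),(320,277),(320,215)): print(at_z(d,u,.096,t))
im=D["image"]
E
```

```text
[0.55981859 0.22558955 0.54064073] [-0.8 12.8 -1.  -8.5  5.8 -3.6 -5.1  0.5  0.1 -1.1] [0.43121173 0.14838673 0.096     ]
[0.55877104 0.22893645 0.54420673] [ -0.    9.6   0.  -11.2] [0.4304403  0.15127551 0.096     ]
[0.56096824 0.22418767 0.55345463] [ 4.4 -3.1 -3.6  0.8 -1.3  2.8] [0.43336118 0.14534329 0.096     ]
[0.40014227 0.2013036  0.096     ]
[0.46247648 0.09838461 0.096     ]
[0.42962514 0.15216688 0.096     ]
```

Request:
{"op": "move_arm", "data": {
  "series": [
    [2,2,20,0,0,0],
    [2,2,55,0,0,0],
    [2,2,90,0,0,0],
    [2,2,120,0,0,0],
    [2,2,145,0,0,0],
    [2,2,165,0,0,0],
    [2,2,176,0,0,0],
    [2,2,176,0,0,0],
    [2,2,176,0,0,0]
  ]
}}

```text
time: 4.28
position: [0.4308, 0.15, 0.0866]
tool_rot: [[-0.517, 0.856, -0.001], [0.856, 0.517, -0.0], [0.0, -0.001, -1.0]]
ft_force: [-0.2, -1.3, 1.1]
opening: 0.0307
grasp_force: 0.0
```

Request:
{"op": "move_arm", "data": {
  "series": [
    [0,0,0,0,0,0],
    [0,0,0,0,0,0],
    [0,0,0,0,0,0],
    [0,0,0,0,0,0],
    [0,0,0,0,0,0]
  ],
  "grip": 1,
  "force": 25
}}

```text
time: 4.7
position: [0.4302, 0.1503, 0.0874]
tool_rot: [[-0.519, 0.855, -0.001], [0.855, 0.519, -0.001], [-0.0, -0.001, -1.0]]
ft_force: [-2.4, -4.1, 6.4]
opening: 0.0112
grasp_force: 25.0
```

```bash
python3 - <<'E'
from station import sensors
s=sensors.get_state(); print(s["time"],s["position"],s["tool_rot"].round(3),s["q"].round(3),s["opening"],s["ft_force"],s["grasp_force"])
yaw=.544;R=256.2;hz=85
p0=s["position"]; a0=np.arctan2(11,256) if 0 else .043
E
```

```text
4.7 [0.43022166 0.15026505 0.08741605] [[-0.519  0.855 -0.001]
 [ 0.855  0.519 -0.001]
 [-0.    -0.001 -1.   ]] [ 3.100e-01  4.070e-01  2.082e+00 -1.000e-03  6.540e-01 -2.340e-01] 0.01118675155885597 [-2.39497797 -4.06314466  6.3565744 ] 25.010395646095276
```

```bash
python3 - <<'E'
import numpy as np
R,a=256.2,.043
th=np.concatenate([np.linspace(.01,.02,2),np.linspace(.045,1.34,51),[1.352,1.36,1.36]])
y=R*(np.cos(a)-np.cos(th+a)); z=-R*(np.sin(th+a)-np.sin(a))
print(len(th))
b=(0,0)
for k in range(0,len(th),19):
    print([[0,int(round(u-b[0])),int(round(v-b[1])),0,0,0] for u,v in zip(y[k:k+19],z[k:k+19])], th[min(k+18,len(th)-1)]); e=min(k+18,len(th)-1); b=(round(y[e]-b[0])+b[0],round(z[e]-b[1])+b[1])
E
```

```text
56
[[0, 0, -3, 0, 0, 0], [0, 0, -5, 0, 0, 0], [0, 1, -12, 0, 0, 0], [0, 1, -18, 0, 0, 0], [0, 2, -25, 0, 0, 0], [0, 3, -31, 0, 0, 0], [0, 4, -38, 0, 0, 0], [0, 6, -44, 0, 0, 0], [0, 7, -51, 0, 0, 0], [0, 9, -57, 0, 0, 0], [0, 11, -64, 0, 0, 0], [0, 13, -70, 0, 0, 0], [0, 15, -76, 0, 0, 0], [0, 17, -82, 0, 0, 0], [0, 20, -88, 0, 0, 0], [0, 23, -95, 0, 0, 0], [0, 25, -101, 0, 0, 0], [0, 28, -106, 0, 0, 0], [0, 31, -112, 0, 0, 0]] 0.45940000000000003
[[0, 4, -6, 0, 0, 0], [0, 7, -12, 0, 0, 0], [0, 11, -17, 0, 0, 0], [0, 14, -23, 0, 0, 0], [0, 18, -28, 0, 0, 0], [0, 22, -34, 0, 0, 0], [0, 26, -39, 0, 0, 0], [0, 31, -44, 0, 0, 0], [0, 35, -49, 0, 0, 0], [0, 40, -54, 0, 0, 0], [0, 44, -58, 0, 0, 0], [0, 49, -63, 0, 0, 0], [0, 54, -68, 0, 0, 0], [0, 59, -72, 0, 0, 0], [0, 64, -76, 0, 0, 0], [0, 69, -80, 0, 0, 0], [0, 74, -84, 0, 0, 0], [0, 80, -88, 0, 0, 0], [0, 85, -92, 0, 0, 0]] 0.9515000000000001
[[0, 6, -3, 0, 0, 0], [0, 12, -7, 0, 0, 0], [0, 17, -10, 0, 0, 0], [0, 23, -13, 0, 0, 0], [0, 29, -16, 0, 0, 0], [0, 35, -19, 0, 0, 0], [0, 41, -21, 0, 0, 0], [0, 48, -24, 0, 0, 0], [0, 54, -26, 0, 0, 0], [0, 60, -28, 0, 0, 0], [0, 66, -30, 0, 0, 0], [0, 73, -32, 0, 0, 0], [0, 79, -34, 0, 0, 0], [0, 86, -35, 0, 0, 0], [0, 92, -37, 0, 0, 0], [0, 95, -37, 0, 0, 0], [0, 97, -38, 0, 0, 0], [0, 97, -38, 0, 0, 0]] 1.36
```

Request:
{"op": "move_arm", "data": {
  "series": [
    [0,0,-3,0,0,0],
    [0,0,-5,0,0,0],
    [0,1,-12,0,0,0],
    [0,1,-18,0,0,0],
    [0,2,-25,0,0,0],
    [0,3,-31,0,0,0],
    [0,4,-38,0,0,0],
    [0,6,-44,0,0,0],
    [0,7,-51,0,0,0],
    [0,9,-57,0,0,0],
    [0,11,-64,0,0,0],
    [0,13,-70,0,0,0],
    [0,15,-76,0,0,0],
    [0,17,-82,0,0,0],
    [0,20,-88,0,0,0],
    [0,23,-95,0,0,0],
    [0,25,-101,0,0,0],
    [0,28,-106,0,0,0],
    [0,31,-112,0,0,0]
  ]
}}

```text
time: 6.28
position: [0.4555, 0.1653, 0.1986]
tool_rot: [[-0.519, 0.855, -0.004], [0.855, 0.519, -0.003], [-0.001, -0.005, -1.0]]
ft_force: [-1.4, -9.4, -6.5]
opening: 0.0108
grasp_force: 25.0
```

Request:
{"op": "move_arm", "data": {
  "series": [
    [0,4,-6,0,0,0],
    [0,7,-12,0,0,0],
    [0,11,-17,0,0,0],
    [0,14,-23,0,0,0],
    [0,18,-28,0,0,0],
    [0,22,-34,0,0,0],
    [0,26,-39,0,0,0],
    [0,31,-44,0,0,0],
    [0,35,-49,0,0,0],
    [0,40,-54,0,0,0],
    [0,44,-58,0,0,0],
    [0,49,-63,0,0,0],
    [0,54,-68,0,0,0],
    [0,59,-72,0,0,0],
    [0,64,-76,0,0,0],
    [0,69,-80,0,0,0],
    [0,74,-84,0,0,0],
    [0,80,-88,0,0,0],
    [0,85,-92,0,0,0]
  ]
}}

```text
time: 7.87
position: [0.5268, 0.2069, 0.2933]
tool_rot: [[-0.519, 0.855, -0.007], [0.855, 0.519, -0.008], [-0.003, -0.01, -1.0]]
ft_force: [-15.6, -19.8, 19.2]
opening: 0.0112
grasp_force: 24.9
```

Request:
{"op": "move_arm", "data": {
  "series": [
    [0,6,-3,0,0,0],
    [0,12,-7,0,0,0],
    [0,17,-10,0,0,0],
    [0,23,-13,0,0,0],
    [0,29,-16,0,0,0],
    [0,35,-19,0,0,0],
    [0,41,-21,0,0,0],
    [0,48,-24,0,0,0],
    [0,54,-26,0,0,0],
    [0,60,-28,0,0,0],
    [0,66,-30,0,0,0],
    [0,73,-32,0,0,0],
    [0,79,-34,0,0,0],
    [0,86,-35,0,0,0],
    [0,92,-37,0,0,0],
    [0,95,-37,0,0,0],
    [0,97,-38,0,0,0],
    [0,97,-38,0,0,0]
  ]
}}

```text
time: 9.37
position: [0.615, 0.2602, 0.3324]
tool_rot: [[-0.518, 0.855, 0.006], [0.855, 0.518, -0.001], [-0.004, 0.005, -1.0]]
ft_force: [2.0, -7.4, 7.8]
opening: 0.0114
grasp_force: 25.0
```

```bash
python3 - <<'E'
from station import sensors, snapshot, find_in
from h import *
import pickle
s=sensors.get_state(); print(s["time"],s["position"],s["q"].round(3),s["opening"],s["ft_force"],s["grasp_force"])
o={}
for c in ("scene","top"):
    d=snapshot(c); o[c]=d
    for n in ["hood_handle","rod_pivot","rod_grip","rod_tip","prop_rod","socket"]: print(c,n,[(np.round(a["at"],1).tolist(),round(a["p"],2)) for a in find_in(n,c)[:2]])
pickle.dump(o,open("s1.pkl","wb"))
a=o["scene"]["image"][130:330,230:450]; b=o["top"]["image"][150:330,230:430]
cv2.imwrite("pics/open.png",np.hstack([cv2.resize(a,(440,400)),cv2.resize(b,(360,400))]))
E
```

```text
9.3667 [0.61498184 0.26020133 0.33242386] [ 0.384  0.389  1.423 -0.003  1.324 -0.16 ] 0.01144909099822286 [ 2.04096496 -7.3787748   7.83042678] 25.048243403434753
scene hood_handle [([296.1, 212.2], 0.78), ([316.3, 323.1], 0.52)]
scene rod_pivot [([340.8, 260.2], 0.61)]
scene rod_grip [([342.7, 261.4], 0.65)]
scene rod_tip [([340.8, 258.7], 0.55)]
scene prop_rod [([338.4, 261.3], 0.7)]
scene socket [([296.4, 217.7], 0.67), ([287.3, 179.1], 0.52)]
top hood_handle [([324.1, 187.6], 0.63)]
top rod_pivot []
top rod_grip []
top rod_tip []
top prop_rod [([322.7, 190.3], 0.43)]
top socket [([322.9, 185.3], 0.86)]
```

View pics/open.png

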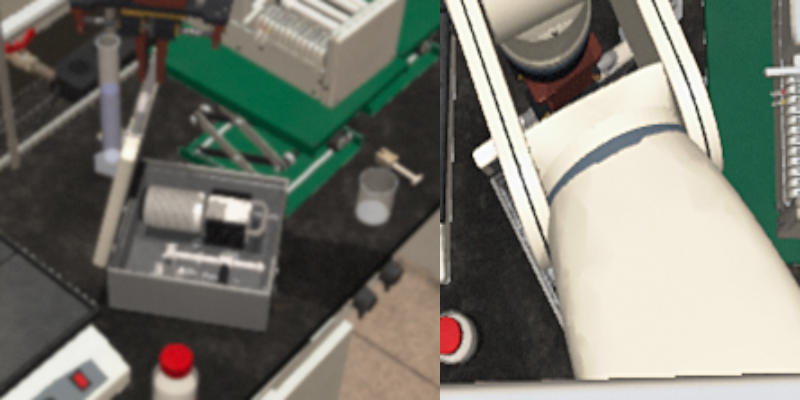

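Hood is up at about 1.36 and the rod is lying in the case. I'll release the bar, withdraw upward, turn the gripper by 90° and hover over the rod.

Request:
{"op": "move_arm", "data": {
  "series": [
    [0,0,0,0,0,0],
    [0,0,0,0,0,0],
    [0,0,-2,0,0,0],
    [0,0,-15,0,0,0],
    [0,0,-35,0,0,0],
    [5,-15,-48,0,0,-7],
    [15,-45,-48,0,0,-14],
    [25,-75,-40,0,0,-21],
    [35,-105,-20,0,0,-28],
    [44,-127,10,0,0,-35],
    [44,-127,45,0,0,-42],
    [44,-127,80,0,0,-49],
    [44,-127,110,0,0,-56],
    [44,-127,135,0,0,-63],
    [44,-127,150,0,0,-70],
    [44,-127,150,0,0,-77],
    [44,-127,150,0,0,-84],
    [44,-127,150,0,0,-90],
    [44,-127,150,0,0,-90]
  ],
  "grip": 0.3
}}

```text
time: 11.65
position: [0.4822, 0.2336, 0.1795]
tool_rot: [[-0.853, -0.522, 0.001], [-0.522, 0.853, 0.001], [-0.001, 0.0, -1.0]]
ft_force: [0.2, 0.1, 0.4]
opening: 0.0308
grasp_force: 0.0
```

```bash
python3 - <<'E'
from station import sensors, snapshot, find_in
from h import *
import pickle
s=sensors.get_state(); print(s["time"],s["position"],s["tool_rot"].round(3),s["q"].round(3),s["opening"],s["ft_force"])
d=snapshot("wrist"); pickle.dump((s,d),open("w2.pkl","wb")); t=(s["position"],s["tool_rot"])
im=d["image"].copy(); C=(.5598,.2256,.541)
for n in ["rod_pivot","rod_grip","rod_tip","prop_rod"]:
    print(n,[(np.round(a["at"],1).tolist(),round(a["p"],2)) for a in find_in(n,"wrist")[:2]])
for n,P in [("piv",(34,45,63)),("grip",(-41,76,63)),("tip",(-86,45,63)),("fl",(-106,105,85)),("fr",(-106,-105,85)),("rl",(106,105,85))]:
    u=proj(d,case(*C,P),t); print(n,u.round(1)); cv2.circle(im,tuple(int(v) for v in u.round()),3,(0,0,255),1)
cv2.imwrite("pics/w2.png",im)
E
```

```text
11.65 [0.48219122 0.2336458  0.17948186] [[-0.853 -0.522  0.001]
 [-0.522  0.853  0.001]
 [-0.001  0.    -1.   ]] [ 0.429  0.35   1.862  0.     0.929 -1.691] 0.030814588350713424 [0.23864529 0.10552155 0.35462512]
rod_pivot [([317.9, 261.9], 0.83)]
rod_grip []
rod_tip [([318.7, 259.9], 0.92)]
prop_rod [([319.9, 259.3], 0.8), ([100.9, 428.2], 0.3)]
piv [313.7 336.9]
grip [351.5 257.1]
tip [314.6 203.2]
fl [397.6 181.8]
fr [106.5 179.4]
rl [381.  423.5]
```

View pics/w2.png

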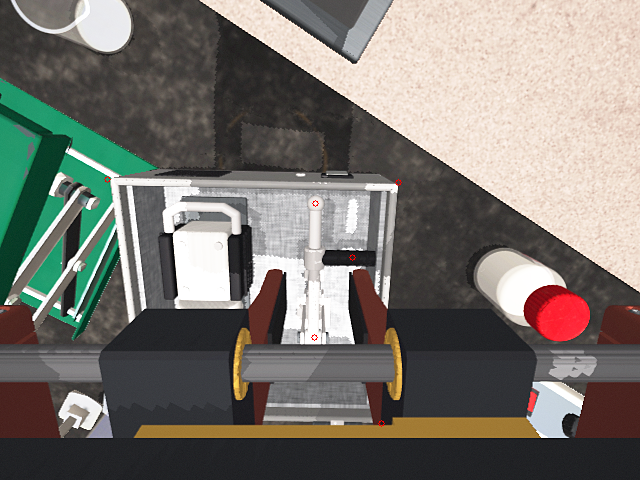

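The projected pivot (314,337), tip (315,203), grip and rim corners all land on the picture, so the pose estimate is good. I'll pinch the bare rod between its grip and ball, with the fingers either side of it, lift it with the tool near vertical, then push it to its stop.

Request:
{"op": "move_arm", "data": {
  "series": [
    [4,-1,25,0,0,0],
    [4,-1,60,0,0,0],
    [4,-1,90,0,0,0],
    [4,-1,112,0,0,0],
    [4,-1,125,0,0,0],
    [4,-1,125,0,0,0]
  ]
}}

```text
time: 12.4
position: [0.4769, 0.2293, 0.0511]
tool_rot: [[-0.856, -0.517, -0.005], [-0.517, 0.856, -0.002], [0.005, 0.001, -1.0]]
ft_force: [0.6, 0.7, -0.0]
opening: 0.0308
grasp_force: 0.0
```

Request:
{"op": "move_arm", "data": {
  "series": [
    [0,0,0,0,0,0],
    [0,0,0,0,0,0],
    [0,0,0,0,0,0],
    [0,0,0,0,0,0]
  ],
  "grip": 1,
  "force": 20
}}

```text
time: 12.73
position: [0.4799, 0.2302, 0.055]
tool_rot: [[-0.855, -0.519, 0.003], [-0.519, 0.855, 0.0], [-0.002, -0.001, -1.0]]
ft_force: [2.2, -4.9, 0.8]
opening: 0.0093
grasp_force: 20.0
```

```bash
python3 - <<'E'
import numpy as np
from station import sensors
s=sensors.get_state(); print(s["time"],s["position"],s["q"].round(3),s["opening"],s["ft_force"],s["grasp_force"])
S=100.5
for th in np.r_[2,np.arange(6,76,4.5),75,75]:
    tau=min(24,th*.35); a,b=np.radians([th,tau])
    print([-int(round(S*(1-np.cos(a))+9*np.sin(b))),0,-int(round(S*np.sin(a)+9*(1-np.cos(b)))),0,-int(round(tau)),0],end=", ")
E
```

```text
12.7333 [0.47985963 0.23018066 0.05495193] [ 4.250e-01  5.460e-01  1.929e+00 -1.000e-03  6.640e-01 -1.690e+00] 0.009318574720654385 [ 2.15815483 -4.90634528  0.80295491] 19.992849826812744
[0, 0, -4, 0, -1, 0], [-1, 0, -11, 0, -2, 0], [-2, 0, -18, 0, -4, 0], [-4, 0, -26, 0, -5, 0], [-7, 0, -34, 0, -7, 0], [-10, 0, -41, 0, -8, 0], [-14, 0, -48, 0, -10, 0], [-18, 0, -55, 0, -12, 0], [-23, 0, -61, 0, -13, 0], [-28, 0, -68, 0, -15, 0], [-34, 0, -73, 0, -16, 0], [-40, 0, -79, 0, -18, 0], [-47, 0, -83, 0, -19, 0], [-53, 0, -88, 0, -21, 0], [-61, 0, -91, 0, -23, 0], [-68, 0, -95, 0, -24, 0], [-76, 0, -97, 0, -24, 0], [-78, 0, -98, 0, -24, 0], [-78, 0, -98, 0, -24, 0],
```

Rod is pinched (opening 9.3 mm, with 10 mm bar). Lifting it along its arc.

Request:
{"op": "move_arm", "data": {
  "series": [
    [0,0,-4,0,-1,0],
    [-1,0,-11,0,-2,0],
    [-2,0,-18,0,-4,0],
    [-4,0,-26,0,-5,0],
    [-7,0,-34,0,-7,0],
    [-10,0,-41,0,-8,0],
    [-14,0,-48,0,-10,0],
    [-18,0,-55,0,-12,0],
    [-23,0,-61,0,-13,0],
    [-28,0,-68,0,-15,0],
    [-34,0,-73,0,-16,0],
    [-40,0,-79,0,-18,0],
    [-47,0,-83,0,-19,0],
    [-53,0,-88,0,-21,0],
    [-61,0,-91,0,-23,0],
    [-68,0,-95,0,-24,0],
    [-76,0,-97,0,-24,0],
    [-78,0,-98,0,-24,0]
  ]
}}

```text
time: 14.23
position: [0.5468, 0.2714, 0.153]
tool_rot: [[-0.78, -0.518, 0.35], [-0.473, 0.855, 0.212], [-0.409, -0.0, -0.913]]
ft_force: [0.4, -0.0, -0.0]
opening: 0.0007
grasp_force: 0.0
```

```bash
python3 - <<'E'
from station import sensors, snapshot, find_in
from h import *
import pickle
s=sensors.get_state(); print(s["time"],s["position"],s["tool_rot"].round(3),s["q"].round(3),s["opening"],s["ft_force"],s["grasp_force"])
C=(.5598,.2256,.541); p=s["position"]-case(*C,(0,0,0)); c,q=np.cos(.541),np.sin(.541)
print("case",(p[0]*c+p[1]*q)*1e3,(-p[0]*q+p[1]*c)*1e3,p[2]*1e3)
d=snapshot("scene"); a=d["image"][130:330,230:450]
w=snapshot("wrist")["image"]
cv2.imwrite("pics/lift.png",np.hstack([cv2.resize(a,(440,400)),cv2.resize(w,(360,270)) if 0 else cv2.copyMakeBorder(cv2.resize(w,(360,270)),0,130,0,0,0)]))
for h in (1.36,1.3,1.25,1.2,1.15):
    print(h,[proj(d,case(*C,(106-256*np.cos(h+.043),y,85+256*np.sin(h+.043)))).round(1).tolist() for y in (56,-56)])
E
```

```text
14.2333 [0.54680546 0.27140478 0.15303967] [[-0.78  -0.518  0.35 ]
 [-0.473  0.855  0.212]
 [-0.409 -0.    -0.913]] [ 0.414  0.368  2.004  0.153  0.356 -1.834] 0.0006803437758373975 [ 0.37627186 -0.03442561 -0.00305398] 0.0
case 12.450321494224847 45.9556925215499 153.03966703329905
1.36 [[301.9, 181.6], [310.8, 150.9]]
1.3 [[308.4, 183.3], [316.9, 152.6]]
1.25 [[313.7, 185.0], [321.9, 154.3]]
1.2 [[318.9, 186.9], [326.8, 156.1]]
1.15 [[324.0, 189.0], [331.6, 158.1]]
```

View pics/lift.png

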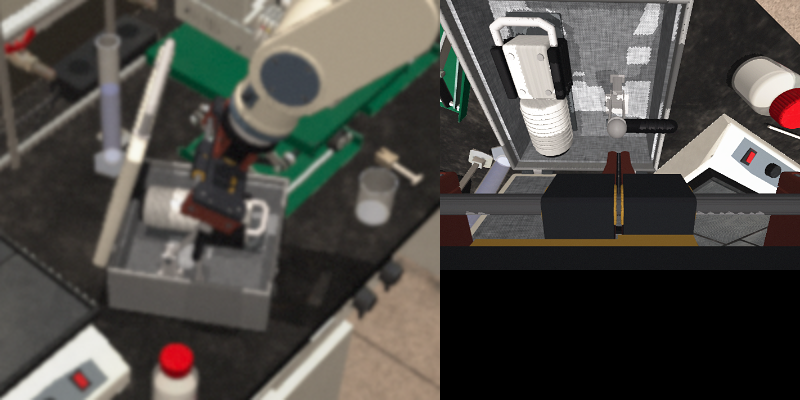

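The wrist view shows the rod has slipped out of the fingers partway up. Its ball is at about (315,226) in the wrist frame, with the grip just beside and behind it. The hood is still near 1.3. I'll get the rod angle from the ball.

```bash
python3 - <<'E'
from station import sensors, snapshot, find_in
from h import *
s=sensors.get_state(); t=(s["position"],s["tool_rot"]); d=snapshot("wrist"); C=(.5598,.2256,.541)
print(s["time"],find_in("rod_tip","wrist")[:2],find_in("rod_grip","wrist")[:2])
for a in np.arange(.3,1.3,.1):
    print(round(a,2),[proj(d,case(*C,(34-r*np.cos(a),y,63+r*np.sin(a))),t).round().tolist() for r,y in ((120,45),(75,76),(75,95))])
E
```

```text
14.3333 [{'at': [352.2, 225.1], 'p': 0.86}, {'at': [141.0, 393.5], 'p': 0.33}] [{'at': [349.8, 229.1], 'p': 0.82}]
0.3 [[315.0, 62.0], [371.0, 140.0], [405.0, 140.0]]
0.4 [[314.0, 79.0], [372.0, 150.0], [406.0, 150.0]]
0.5 [[314.0, 99.0], [372.0, 161.0], [408.0, 162.0]]
0.6 [[314.0, 124.0], [373.0, 174.0], [409.0, 174.0]]
0.7 [[314.0, 151.0], [374.0, 187.0], [410.0, 187.0]]
0.8 [[314.0, 180.0], [374.0, 201.0], [410.0, 201.0]]
0.9 [[314.0, 210.0], [374.0, 216.0], [410.0, 216.0]]
1.0 [[314.0, 241.0], [374.0, 230.0], [410.0, 230.0]]
1.1 [[313.0, 270.0], [373.0, 244.0], [409.0, 244.0]]
1.2 [[313.0, 298.0], [373.0, 258.0], [408.0, 258.0]]
```

Rod is at about 0.95 rad. I'll take the closed fingers over the ball to its front side, then sweep it rearwards to the stop.

Request:
{"op": "move_arm", "data": {
  "series": [
    [-3,0,-20,0,0,0],
    [-6,0,-38,0,0,0],
    [-6,0,-40,0,0,0],
    [22,0,-50,0,0,0],
    [50,0,-62,0,0,0],
    [62,0,-68,0,0,0],
    [62,0,-68,0,0,0],
    [66,0,-45,0,0,0],
    [70,0,-22,0,0,0],
    [74,0,0,0,0,0],
    [74,0,0,0,0,0]
  ],
  "grip": 1
}}

```text
time: 15.4
position: [0.4872, 0.2355, 0.118]
tool_rot: [[-0.783, -0.519, 0.344], [-0.475, 0.855, 0.209], [-0.402, 0.001, -0.915]]
ft_force: [-0.4, -0.3, -1.1]
opening: 0.0003
grasp_force: 0.0
```

```bash
cat > st.py <<'E'
from station import sensors, snapshot, find_in
from h import *
s=sensors.get_state(); t=(s["position"],s["tool_rot"]); C=(.5598,.2256,.541)
p=s["position"]-case(*C,(0,0,0)); c,q=np.cos(.541),np.sin(.541)
print(s["time"],"case",((p[0]*c+p[1]*q)*1e3).round(1),((-p[0]*q+p[1]*c)*1e3).round(1),(p[2]*1e3).round(1),"q",s["q"].round(2),s["ft_force"].round(1))
d=snapshot("wrist")
print(find_in("rod_tip","wrist")[:1],find_in("rod_grip","wrist")[:1])
for a in np.r_[.8:1.2:.1,1.3,1.4,1.5,1.6,1.69]:
    print(round(a,2),[proj(d,case(*C,(34-r*np.cos(a),y,63+r*np.sin(a))),t).round().tolist() for r,y in ((120,45),(75,76),(75,95))])
E
python3 st.py
```

```text
15.4 case -57.1 45.8 118.0 q [ 0.39  0.36  2.16  0.28  0.22 -1.99] [-0.4 -0.3 -1.1]
[{'at': [318.9, 400.3], 'p': 0.53}] [{'at': [315.6, 403.7], 'p': 0.72}]
0.8 [[314.0, 356.0], [369.0, 336.0], [402.0, 337.0]]
0.9 [[314.0, 384.0], [369.0, 350.0], [402.0, 350.0]]
1.0 [[314.0, 410.0], [369.0, 363.0], [402.0, 363.0]]
1.1 [[314.0, 434.0], [368.0, 375.0], [402.0, 375.0]]
1.3 [[314.0, 474.0], [367.0, 396.0], [400.0, 396.0]]
1.4 [[314.0, 489.0], [366.0, 405.0], [398.0, 405.0]]
1.5 [[314.0, 500.0], [365.0, 412.0], [397.0, 412.0]]
1.6 [[314.0, 508.0], [364.0, 418.0], [395.0, 418.0]]
1.69 [[314.0, 512.0], [363.0, 422.0], [393.0, 422.0]]
```

Request:
{"op": "move_arm", "data": {
  "series": [
    [-6,0,3,0,0,0],
    [-12,0,5,0,0,0],
    [-17,0,8,0,0,0],
    [-22,0,10,0,0,0],
    [-27,0,12,0,0,0],
    [-32,0,14,0,0,0],
    [-37,0,17,0,0,0],
    [-42,0,19,0,0,0],
    [-47,0,21,0,0,0],
    [-52,0,23,0,0,0],
    [-57,0,26,0,0,0],
    [-60,0,27,0,0,0]
  ]
}}

```text
time: 16.55
position: [0.5447, 0.2701, 0.1213]
tool_rot: [[-0.781, -0.519, 0.348], [-0.474, 0.855, 0.211], [-0.407, -0.0, -0.913]]
ft_force: [-1.2, -1.3, 1.8]
opening: 0.0005
grasp_force: 0.7
```

```bash
python3 st.py|head -1; python3 - <<'E'
from station import snapshot
import cv2,numpy as np
a=snapshot("scene")["image"][130:330,230:450]; w=snapshot("wrist")["image"]
cv2.imwrite("pics/push.png",np.hstack([cv2.resize(a,(440,400)),cv2.copyMakeBorder(cv2.resize(w,(360,270)),0,130,0,0,0)]))
E
```

```text
16.55 case 9.9 45.9 121.3 q [ 0.41  0.42  2.02  0.19  0.28 -1.88] [-1.2 -1.3  1.8]
```

View pics/push.png

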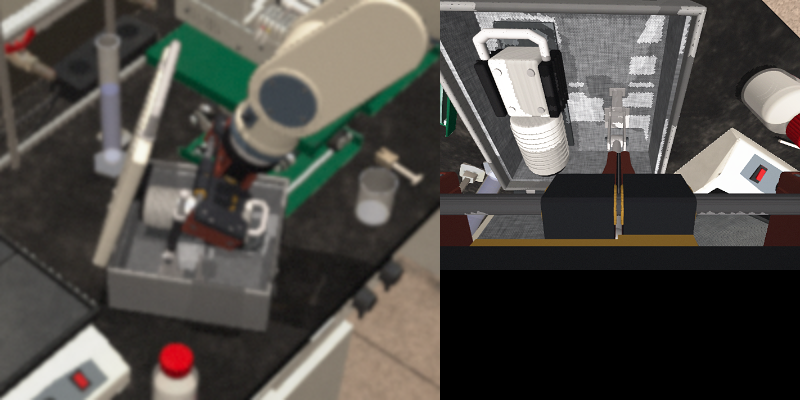

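The rod is being pushed up ahead of the fingers, its grip near (170,240) in the left crop. The hood is still above about 1.25. I'll push on towards the stop, watching the force.

Request:
{"op": "move_arm", "data": {
  "series": [
    [-4,0,2,0,0,0],
    [-7,0,3,0,0,0],
    [-10,0,4,0,0,0],
    [-12,0,5,0,0,0],
    [-12,0,5,0,0,0]
  ]
}}

```text
time: 17.22
position: [0.5557, 0.2767, 0.1218]
tool_rot: [[-0.781, -0.519, 0.349], [-0.474, 0.855, 0.211], [-0.408, -0.0, -0.913]]
ft_force: [-0.8, -0.6, -0.4]
opening: 0.0001
grasp_force: 0.1
```

Request:
{"op": "move_arm", "data": {
  "series": [
    [-1,0,1,0,0,0],
    [-2,0,1,0,0,0],
    [-2,0,1,0,0,0]
  ]
}}

```text
time: 17.47
position: [0.5569, 0.2775, 0.1215]
tool_rot: [[-0.781, -0.519, 0.348], [-0.474, 0.855, 0.211], [-0.407, 0.0, -0.914]]
ft_force: [-1.3, -0.5, -0.1]
opening: 0.0004
grasp_force: 0.3
```

Request:
{"op": "move_arm", "data": {
  "series": [
    [-1,0,0,0,0,0],
    [-2,0,1,0,0,0],
    [-3,0,1,0,0,0],
    [-3,0,1,0,0,0]
  ]
}}

```text
time: 17.8
position: [0.5598, 0.2792, 0.1219]
tool_rot: [[-0.781, -0.519, 0.348], [-0.474, 0.855, 0.211], [-0.407, -0.0, -0.913]]
ft_force: [-0.2, -1.3, -0.6]
opening: 0.0001
grasp_force: 0.3
```

Request:
{"op": "move_arm", "data": {
  "series": [
    [-1,0,0,0,0,0],
    [-2,0,1,0,0,0],
    [-2,0,1,0,0,0]
  ]
}}

```text
time: 18.05
position: [0.5607, 0.2799, 0.1214]
tool_rot: [[-0.782, -0.519, 0.346], [-0.474, 0.855, 0.21], [-0.405, 0.0, -0.914]]
ft_force: [-5.1, -3.8, 4.5]
opening: 0.0003
grasp_force: 3.5
```

```bash
python3 st.py|head -1; python3 - <<'E'
from station import snapshot
from h import *
d=snapshot("scene"); C=(.5598,.2256,.541)
a=d["image"][130:310,240:400].copy(); a=cv2.resize(a,None,fx=3.3,fy=3.3,interpolation=cv2.INTER_CUBIC)
for th,col in ((1.5,(255,0,0)),(1.69,(0,0,255))):
  for r,y in ((120,45),(75,95)):
    u=proj(d,case(*C,(34-r*np.cos(th),y,63+r*np.sin(th)))); cv2.circle(a,tuple(int(v) for v in (u-[240,130])*3.3),3,col,1)
for h,col in ((1.15,(0,255,0)),(1.25,(0,255,255)),(1.35,(255,0,255))):
    u=proj(d,case(*C,(106-256*np.cos(h+.043),56,85+256*np.sin(h+.043)))); cv2.circle(a,tuple(int(v) for v in (u-[240,130])*3.3),3,col,1)
cv2.imwrite("pics/push2.png",a)
E
```

```text
18.05 case 28.7 46.1 121.4 q [ 0.42  0.44  1.98  0.17  0.31 -1.85] [-5.1 -3.8  4.5]
```

View pics/push2.png

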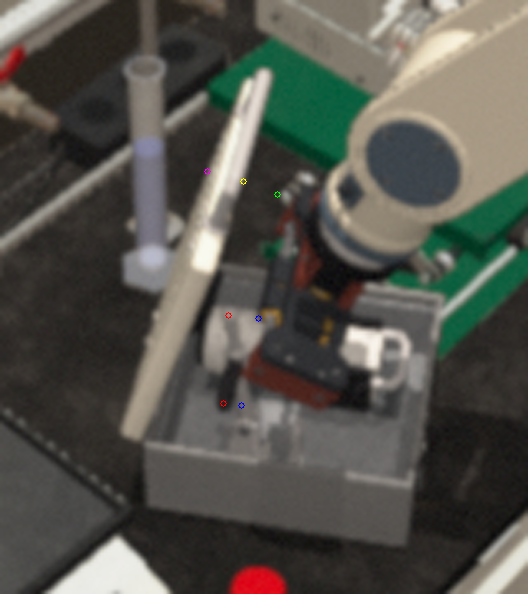

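The grip end sits on the 1.69 marker and the force rose to about 8 N, so the rod is at its stop with the hood still around 1.3. Retreating to the front and upward.

Request:
{"op": "move_arm", "data": {
  "series": [
    [3,0,-1,0,0,0],
    [9,0,-4,0,0,0],
    [22,0,-10,0,0,0],
    [40,0,-18,0,0,0],
    [58,0,-30,0,2,0],
    [72,0,-55,0,6,0],
    [75,0,-85,0,11,0],
    [65,0,-115,0,16,0],
    [55,0,-145,0,20,0],
    [51,0,-155,0,24,0],
    [51,0,-155,0,24,0]
  ]
}}

```text
time: 19.17
position: [0.4713, 0.2253, 0.2466]
tool_rot: [[-0.855, -0.519, 0.006], [-0.519, 0.855, 0.003], [-0.007, -0.001, -1.0]]
ft_force: [0.7, 0.4, -0.1]
opening: 0.0002
grasp_force: 0.0
```

Request:
{"op": "move_arm", "data": {
  "series": [
    [0,0,0,0,0,0],
    [0,0,0,0,0,0],
    [0,0,0,0,0,0],
    [0,0,0,0,0,0],
    [0,0,0,0,0,0],
    [0,0,0,0,0,0],
    [0,0,0,0,0,0],
    [0,0,0,0,0,0],
    [0,0,0,0,0,0],
    [0,0,0,0,0,0],
    [0,0,0,0,0,0],
    [0,0,0,0,0,0],
    [0,0,0,0,0,0],
    [0,0,0,0,0,0],
    [0,0,0,0,0,0],
    [0,0,0,0,0,0],
    [0,0,0,0,0,0],
    [0,0,0,0,0,0],
    [0,0,0,0,0,0],
    [0,0,0,0,0,0]
  ]
}}

```text
time: 20.83
position: [0.4678, 0.2234, 0.2426]
tool_rot: [[-0.855, -0.519, -0.0], [-0.519, 0.855, -0.0], [0.0, 0.0, -1.0]]
ft_force: [-0.1, 0.1, -0.1]
opening: 0.0
grasp_force: 0.0
```

```bash
cat > look.py <<'E'
import sys
from station import snapshot,sensors
from h import *
print(sensors.get_state()["time"])
d=snapshot("scene"); C=(.5598,.2256,.541)
a=d["image"][120:300,240:400].copy(); a=cv2.resize(a,None,fx=3.3,fy=3.3,interpolation=cv2.INTER_CUBIC)
def mk(P,col):
    u=proj(d,case(*C,P)); cv2.circle(a,tuple(int(v) for v in (u-[240,120])*3.3),3,col,1)
for r,y in ((120,45),(75,95)): mk((34-r*np.cos(1.69),y,63+r*np.sin(1.69)),(0,0,255))
for h,col in ((1.065,(255,255,0)),(1.15,(0,255,0)),(1.25,(0,255,255)),(1.35,(255,0,255))):
  for y in (62,-62): mk((106-256*np.cos(h+.043),y,85+256*np.sin(h+.043)),col)
cv2.imwrite(sys.argv[1],a)
E
python3 look.py pics/l1.png
```

```text
20.8333
```

View pics/l1.png

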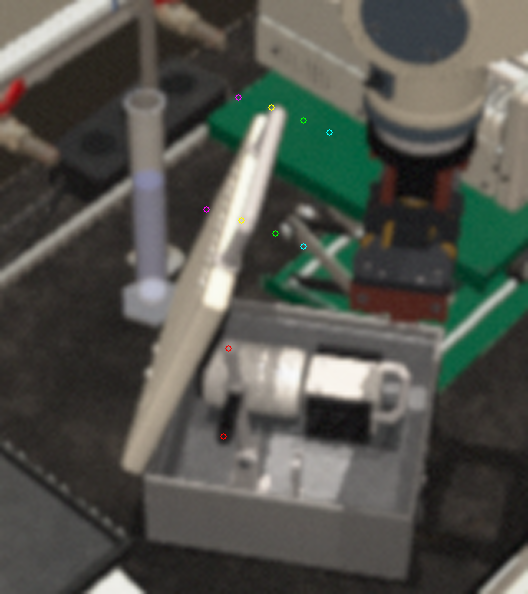

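Rod is standing with its ball near (231,352), its grip end near (227,432), and the hood at about 1.24. I'll check that the rod hasn't sprung back from its stop.

```bash
python3 - <<'E'
from h import *
for f,o in (("pics/push2.png",33),("pics/l1.png",0)):
    g=cv2.cvtColor(cv2.imread(f),cv2.COLOR_BGR2GRAY).astype(float); y0=(425-o); r=g[y0:y0+22,205:250]
    w=np.clip(90-r,0,None); X=np.arange(205,250); print(f,"dark centroid col",(w.sum(0)*X).sum()/w.sum(),"row",(w.sum(1)*np.arange(425,447)).sum()/w.sum(), np.round((w*X).sum(1)/w.sum(1),1)[::5])
E
python3 st.py
```

```text
pics/push2.png dark centroid col 225.82715189506067 row 433.1692495211562 [224.3 225.4 226.2 228.7 223.9]
pics/l1.png dark centroid col 224.8591171740037 row 432.63942336331684 [224.4 225.2 225.2 224.2 223.8]
20.8833 case -80.0 45.5 242.6 q [ 0.42  0.24  1.85 -0.    1.05 -1.69] [0.2 0.3 1.1]
[{'at': [317.2, 400.2], 'p': 0.6}] [{'at': [315.9, 403.8], 'p': 0.9}]
0.8 [[316.0, 277.0], [351.0, 297.0], [372.0, 297.0]]
0.9 [[316.0, 292.0], [351.0, 305.0], [373.0, 305.0]]
1.0 [[316.0, 308.0], [351.0, 314.0], [373.0, 314.0]]
1.1 [[316.0, 325.0], [352.0, 323.0], [374.0, 323.0]]
1.3 [[315.0, 358.0], [352.0, 340.0], [374.0, 341.0]]
1.4 [[315.0, 374.0], [352.0, 349.0], [374.0, 349.0]]
1.5 [[315.0, 389.0], [351.0, 357.0], [373.0, 357.0]]
1.6 [[315.0, 403.0], [351.0, 365.0], [373.0, 365.0]]
1.69 [[315.0, 414.0], [351.0, 371.0], [373.0, 371.0]]
```

The rod hasn't moved since it was at the stop. I'll move the arm a little further clear and wait for the hood to sink.

Request:
{"op": "move_arm", "data": {
  "series": [
    [10,0,-15,0,0,0],
    [20,0,-30,0,0,0],
    [30,0,-45,0,0,0],
    [40,0,-60,0,0,0],
    [40,0,-60,0,0,0],
    [40,0,-60,0,0,0],
    [40,0,-60,0,0,0],
    [40,0,-60,0,0,0],
    [40,0,-60,0,0,0],
    [40,0,-60,0,0,0],
    [40,0,-60,0,0,0],
    [40,0,-60,0,0,0],
    [40,0,-60,0,0,0],
    [40,0,-60,0,0,0],
    [40,0,-60,0,0,0],
    [40,0,-60,0,0,0],
    [40,0,-60,0,0,0],
    [40,0,-60,0,0,0],
    [40,0,-60,0,0,0],
    [40,0,-60,0,0,0]
  ]
}}

```text
time: 22.7
position: [0.4336, 0.2027, 0.3026]
tool_rot: [[-0.855, -0.519, 0.0], [-0.519, 0.855, 0.0], [-0.0, -0.0, -1.0]]
ft_force: [0.6, 0.0, -0.8]
opening: 0.0001
grasp_force: 0.0
```

Request:
{"op": "move_arm", "data": {
  "series": [
    [0,0,0,0,0,0],
    [0,0,0,0,0,0],
    [0,0,0,0,0,0],
    [0,0,0,0,0,0],
    [0,0,0,0,0,0],
    [0,0,0,0,0,0],
    [0,0,0,0,0,0],
    [0,0,0,0,0,0],
    [0,0,0,0,0,0],
    [0,0,0,0,0,0],
    [0,0,0,0,0,0],
    [0,0,0,0,0,0],
    [0,0,0,0,0,0],
    [0,0,0,0,0,0],
    [0,0,0,0,0,0],
    [0,0,0,0,0,0],
    [0,0,0,0,0,0],
    [0,0,0,0,0,0],
    [0,0,0,0,0,0],
    [0,0,0,0,0,0]
  ]
}}

```text
time: 24.37
position: [0.4336, 0.2027, 0.3026]
tool_rot: [[-0.855, -0.519, -0.0], [-0.519, 0.855, -0.0], [0.0, 0.0, -1.0]]
ft_force: [0.5, 0.6, -0.1]
opening: 0.0004
grasp_force: 0.0
```

Request:
{"op": "move_arm", "data": {
  "series": [
    [0,0,0,0,0,0],
    [0,0,0,0,0,0],
    [0,0,0,0,0,0],
    [0,0,0,0,0,0],
    [0,0,0,0,0,0],
    [0,0,0,0,0,0],
    [0,0,0,0,0,0],
    [0,0,0,0,0,0],
    [0,0,0,0,0,0],
    [0,0,0,0,0,0],
    [0,0,0,0,0,0],
    [0,0,0,0,0,0],
    [0,0,0,0,0,0],
    [0,0,0,0,0,0],
    [0,0,0,0,0,0],
    [0,0,0,0,0,0],
    [0,0,0,0,0,0],
    [0,0,0,0,0,0],
    [0,0,0,0,0,0],
    [0,0,0,0,0,0]
  ]
}}

```text
time: 26.03
position: [0.4336, 0.2027, 0.3026]
tool_rot: [[-0.855, -0.519, -0.0], [-0.519, 0.855, -0.0], [0.0, 0.0, -1.0]]
ft_force: [0.3, 0.1, -0.0]
opening: 0.0003
grasp_force: 0.0
```

Request:
{"op": "move_arm", "data": {
  "series": [
    [0,0,0,0,0,0],
    [0,0,0,0,0,0],
    [0,0,0,0,0,0],
    [0,0,0,0,0,0],
    [0,0,0,0,0,0],
    [0,0,0,0,0,0],
    [0,0,0,0,0,0],
    [0,0,0,0,0,0],
    [0,0,0,0,0,0],
    [0,0,0,0,0,0],
    [0,0,0,0,0,0],
    [0,0,0,0,0,0],
    [0,0,0,0,0,0],
    [0,0,0,0,0,0],
    [0,0,0,0,0,0],
    [0,0,0,0,0,0],
    [0,0,0,0,0,0],
    [0,0,0,0,0,0],
    [0,0,0,0,0,0],
    [0,0,0,0,0,0]
  ]
}}

```text
time: 27.7
position: [0.4336, 0.2027, 0.3026]
tool_rot: [[-0.855, -0.519, -0.0], [-0.519, 0.855, -0.0], [0.0, -0.0, -1.0]]
ft_force: [0.0, 0.1, 0.5]
opening: 0.0004
grasp_force: 0.0
```

```bash
python3 look.py pics/l2.png
```

```text
27.7
```

Request:
{"op": "move_arm", "data": {
  "series": [
    [0,0,0,0,0,0],
    [0,0,0,0,0,0],
    [0,0,0,0,0,0],
    [0,0,0,0,0,0],
    [0,0,0,0,0,0],
    [0,0,0,0,0,0],
    [0,0,0,0,0,0],
    [0,0,0,0,0,0],
    [0,0,0,0,0,0],
    [0,0,0,0,0,0],
    [0,0,0,0,0,0],
    [0,0,0,0,0,0],
    [0,0,0,0,0,0],
    [0,0,0,0,0,0],
    [0,0,0,0,0,0],
    [0,0,0,0,0,0],
    [0,0,0,0,0,0],
    [0,0,0,0,0,0],
    [0,0,0,0,0,0],
    [0,0,0,0,0,0]
  ]
}}

```text
time: 29.42
position: [0.4336, 0.2027, 0.3026]
tool_rot: [[-0.855, -0.519, -0.0], [-0.519, 0.855, -0.0], [0.0, 0.0, -1.0]]
ft_force: [0.3, 0.0, 0.0]
opening: 0.0007
grasp_force: 0.0
```

```bash
python3 look.py pics/l3.png; python3 -c "
import cv2,numpy as np
a,b=[cv2.imread(f'pics/l{i}.png').astype(int) for i in (2,3)]
d=np.abs(a-b).max(2); print(d.max(),(d>25).sum())"
```

```text
29.4167
51 778
```

View pics/l3.png

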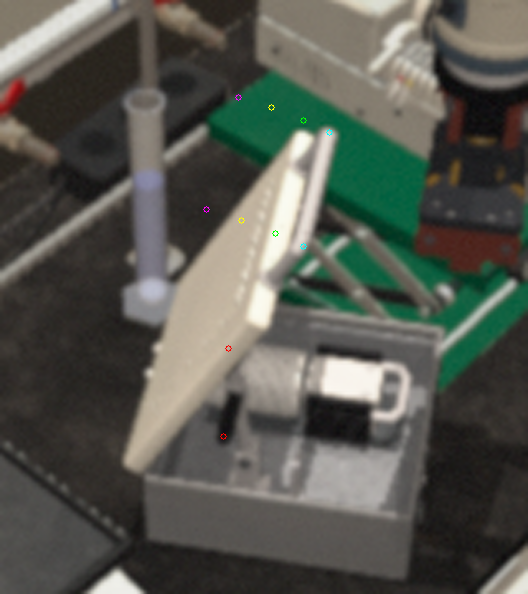

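The hood's bar is on the 1.065 marker and the rod still stands. I'll wait, then check by picture difference that it's still.

Request:
{"op": "move_arm", "data": {
  "series": [
    [0,0,0,0,0,0],
    [0,0,0,0,0,0],
    [0,0,0,0,0,0],
    [0,0,0,0,0,0],
    [0,0,0,0,0,0],
    [0,0,0,0,0,0],
    [0,0,0,0,0,0],
    [0,0,0,0,0,0],
    [0,0,0,0,0,0],
    [0,0,0,0,0,0],
    [0,0,0,0,0,0],
    [0,0,0,0,0,0],
    [0,0,0,0,0,0],
    [0,0,0,0,0,0],
    [0,0,0,0,0,0],
    [0,0,0,0,0,0],
    [0,0,0,0,0,0],
    [0,0,0,0,0,0],
    [0,0,0,0,0,0],
    [0,0,0,0,0,0]
  ]
}}

```text
time: 31.13
position: [0.4336, 0.2027, 0.3026]
tool_rot: [[-0.855, -0.519, -0.0], [-0.519, 0.855, -0.0], [0.0, 0.0, -1.0]]
ft_force: [0.2, -1.1, -0.2]
opening: 0.0003
grasp_force: 0.0
```

```bash
python3 look.py pics/l4.png
```

```text
31.1333
```

Request:
{"op": "move_arm", "data": {
  "series": [
    [0,0,0,0,0,0],
    [0,0,0,0,0,0],
    [0,0,0,0,0,0],
    [0,0,0,0,0,0],
    [0,0,0,0,0,0],
    [0,0,0,0,0,0],
    [0,0,0,0,0,0],
    [0,0,0,0,0,0],
    [0,0,0,0,0,0],
    [0,0,0,0,0,0],
    [0,0,0,0,0,0],
    [0,0,0,0,0,0],
    [0,0,0,0,0,0],
    [0,0,0,0,0,0],
    [0,0,0,0,0,0],
    [0,0,0,0,0,0],
    [0,0,0,0,0,0],
    [0,0,0,0,0,0],
    [0,0,0,0,0,0],
    [0,0,0,0,0,0]
  ]
}}

```text
time: 32.85
position: [0.4336, 0.2027, 0.3026]
tool_rot: [[-0.855, -0.519, 0.0], [-0.519, 0.855, 0.0], [-0.0, 0.0, -1.0]]
ft_force: [0.2, 0.5, -0.8]
opening: 0.0004
grasp_force: 0.0
```

```bash
python3 look.py pics/l5.png; python3 -c "
import cv2,numpy as np
I=[cv2.imread(f'pics/l{i}.png').astype(int) for i in (2,3,4,5)]
for a,b in zip(I,I[1:]):
    d=np.abs(a-b).max(2)[:,:360]; print(d.max(),(d>25).sum(),(d>12).sum())
G=[cv2.cvtColor(i.astype(np.uint8),cv2.COLOR_BGR2GRAY)[110:310,210:350].astype(np.float32) for i in I]
for k in (1,2,3): print(cv2.phaseCorrelate(G[k-1],G[k]))
for k in (0,3):
    r=cv2.cvtColor(I[k].astype(np.uint8),cv2.COLOR_BGR2GRAY)[425:447,205:250]; w=np.clip(90.-r,0,None); print('grip',(w.sum(0)*np.arange(205,250)).sum()/w.sum())
"
```

```text
32.85
51 778 4114
17 0 11
14 0 7
((0.07638826482984484, 0.090194576229365), 0.7229610273573134)
((-0.0013959925839799325, 0.01819609467270311), 0.8694268873002794)
((-0.017493312730096022, -0.02338950127105477), 0.8498199025789896)
grip 223.75328650275966
grip 223.80847644872955
```

The hood is still at about 1.06 and the rod hasn't moved, so I'm handing in.

```bash
python3 -c "
from station import bot
print(bot.finish_job())"
```

```text
the job is handed in; nothing more can be done
None
```

The hood is propped on the rod and the job was handed in at about 33 s: the last pictures show the hood still at about 1.06 rad, the rod at its stop and the arm clear, though I couldn't measure the ball's seat in the socket or the contact force directly and no verdict came back.

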